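Key the locking collar onto the sharpener's spindle and hold it home

TASK

The whetstone disc is already on the bench sharpener. Take the knurled steel collar from the bench, set it open side down over the spindle so that it rests on the cross pin, and turn it as far as needed (a quarter turn at most) until its hidden keyways drop over the pin; then push it fully home against the spring washer. Finish while still holding it pushed home with the gripper, so that I can tighten the lock screw, and leave the other things on the bench where they are.

Things in the scene. Friction and masses are not known exactly. Their poses are not given: they have to be found in the camera images.
- collar_mid (a point): Centre (on the axis, 23 mm above the underside) of the loose knurled collar: a steel cylinder 50 mm in diameter, 46 mm tall, 0.18 to 0.33 kg, fine upright ribs round its side, closed flat top. It stands open side down on the bench, to the robot's right of the sharpener, z up. No outside mark or axis of this frame tells where its keyways point: find them by turning.
- collar_mouth (a point): Centre of the collar's open underside. Inside: a round blind bore 22 mm in diameter, 38 mm deep, with four keyways a quarter turn apart, each 10.5 mm wide, 38 mm deep, reaching 17 mm out from the axis. Hidden, open only at the underside. A quarter turn (1.57 rad) either way always passes a catching position, with about 0.15 rad of play to each side of it if well centred.
- spindle_foot (a point): Point on the axis of the sharpener's upright steel spindle, level with the top of the whetstone disc (pale, 156 mm in diameter), 100 mm above the bench. z up, x and y along the sides of the box. The spindle is 19 mm in diameter and ends 41 mm above this point, its last 8 mm tapering to 10 mm. Fully home, the collar's underside is 6 mm above this point.
- pin_top (a point): Point on the spindle axis, 24 mm above spindle_foot, level with the top of the round steel cross pin through the spindle: 30 mm end to end, 5 mm in diameter. The pin may point in any horizontal direction (seen from above; not told by this frame). An unkeyed collar rests with its underside at this height; keyed, it drops 12 mm more onto the spring washer.
- sharpener: The sharpener: fixed grey box 280 (x) x 220 (y) mm, its top 85 mm above the bench; origin under its middle, x along its length. The spindle stands 30 mm from the middle on the -x side. A low steel rod runs along y over the box, 85 mm from the middle on the +x side, its top 110 mm above the bench.
- washer (a joint): How far the spring washer (steel ring, 43 mm in diameter, round the spindle under the pin, top 12 mm above spindle_foot when free) is pressed down, in m: 0 free, 0.006 at its stop, which is fully home. Its spring starts at 5 N, reaches 12 N at the stop, and lifts the collar again if let go.
- spacer: Bystander, leave alone: loose smooth steel ring, 50 mm in diameter, 18 mm tall, with an open 24 mm hole right through; origin at the centre of its underside.
- tin: Bystander, leave alone: loose smooth round metal tin, 58 mm in diameter, 55 mm tall; origin at the centre of its underside.
- plane: Bystander, leave alone: small steel hand plane, 150 x 46 mm, 58 mm tall; origin under its centre, x lengthwise.
- sanding_block: Bystander, leave alone: cork sanding block 100 x 60 x 32 mm; origin under its centre, x lengthwise.
- screwdriver: Bystander, leave alone: screwdriver lying along its x axis, about 200 mm long.
- jar_lid: Bystander, leave alone: white plastic lid, 44 mm in diameter, 14 mm tall; origin under its centre.
- chisel: Bystander, leave alone: wood-handled chisel lying along its x axis, 260 mm long, handle 32 mm thick; origin under the middle of the handle, blade towards +x.
Mind the look-alikes: they are no part of the job. Leave any orange, pink or purple look-alike of the part that bears collar_mid alone.

How it is judged (in metres and radians):
On the way, in this order (a step that is already met when the one before it is completed fails the run):
1. the collar is lifted clear of the bench in the gripper (height (world z) of collar_mid above 0.06 m and contact force between the fingers and collar above 1 N), for 0.2 s.
2. the collar sits upright round the spindle (z of collar_mid in the frame of spindle_foot between 0.02 and 0.062 m and horizontal distance between collar_mid and spindle_foot below 0.006 m and angle between collar_mid's own z axis and vertical below 0.15 rad), for 0.1 s.
3. the keyways are over the pin and the collar is pushed home (z of collar_mid in the frame of spindle_foot between 0.024 and 0.0315 m and horizontal distance between collar_mid and spindle_foot below 0.004 m and angle between collar_mid's own z axis and vertical below 0.12 rad and value of joint washer above 0.0042 m), for 0.2 s.
At the end, for the whole second after the job is handed in: The collar is round the spindle (4 mm), upright (0.12 rad), keyed over the pin and pushed home: washer down more than 4.2 of its 6 mm, pressed by the collar with over 6 N, fingers still on the collar (over 2 N), all through the last second (all of step 3 and contact force between the fingers and collar above 2 N and contact force between collar and washer above 6 N); the arm keeps its last pose, push and grip.
It fails at once if a bystander was moved by more than 30 mm (distance of any of spacer, tin, plane, sanding_block, screwdriver, jar_lid, chisel from where it was at the start of the episode above 0.03 m).
It also fails if it takes over 48 s, if anything falls off the work surface, if the arm or the gripper's body presses on something with over 40 N, if the wrist force passes 120 N, or if a joint passes its speed limit or range.

ROBOT

A 7-joint arm with a two-finger parallel gripper is mounted at the origin on the work surface. World frame = base frame: x ahead of the robot, y to its left, z up, the work surface at z = 0. Lengths are in m, angles in degrees, forces in N, time in s.
With the tool pointing down it reaches from about 0.425 to 0.875 m from the base axis. Payload 4.7 kg.
Tool frame: the origin (TCP) lies midway between the tips of the shut fingers; the grasp point (between the pads) lies 19 mm behind it; y points along the fingers, x is the direction in which the jaws open and shut, and the axes are right-handed (so a half turn about y gives the same grasp; the last joint's range is limited). The gripper opens to 87 mm and grips with 3 to 60 N. Pads are 19 mm wide; open, the fingers measure 117 mm over their backs; the gripper's body (75 mm by 190 mm) begins 51 mm behind the grasp point.
Start: joints at [76.438, 18.392, -4.016, 83.108, 1.295, 78.541, -3.26], TCP at [0.161, -0.63, 0.223] pointing down, gripper open.
Joint ranges: [-163.93, 163.93], [-17.29, 119.83], [-79.2, 71.16], [3.27, 140.29], [-89.18, 269.18], [5.43, 117.66], [-154.24, 154.24]. Speed limits (degrees/s): [147.25, 147.25, 180, 180, 180, 180, 180].

INTERFACE

Orientations are given as [roll, pitch, yaw] about the fixed x, y, z axes, in that order (R = Rz(yaw) Ry(pitch) Rx(roll)).
In Python, from cell import env gives the robot as it stands.
- The arm moves only by the tool carry_out, never from a script. Its argument "targets" is a list of rows, each a list of 2 entries, a list of its own where there are three numbers: the shift along the tool's x, y, z in mm, then the turn, a rotation vector about the tool's x, y, z in degrees. A call has 1 to 12 rows; each row shifts and turns the commanded pose from where the row before left it, along the tool's axes as they then stand; what a row does not reach is not made up. A row lasts 1/10 s, in which the tool goes at most 50 mm and 8.59 degrees, less where a joint would pass 70% of its speed; a pose out of reach is approached as far as the arm can. A call with a gripper value outside its range is refused whole. "jaw" is the opening, from 0 (shut) to 1 (fully open), set as the call begins (left out, the last holds). The fingers move at their own pace and stop on an object; "squeeze" is the grip in N (left out, the last holds). Time passes only in rows, so rows that do not move let the fingers close. It gives the time, the measured TCP pose, the force and the opening at its end, in the units of the state.
- env.get_obs(): the state, without advancing time (a new reading comes with each control period).
- env.read_camera(name): name is "scene" or "side" or "wrist"; returns the picture (420x560x3 uint8, red, green, blue); there is no depth.
- env.get_calibration(name): a dict with "fx", "fy", "cx", "cy" (pixels), "D" ([k1, k2, p1, p2, k3] as OpenCV has them; the pictures are not rectified), "R" (3x3) and "t" (3): a world point X has camera coordinates R X + t; the wrist camera has in their place "hand_eye" (4x4, takes a point from camera to tool coordinates, whose origin is the TCP and whose axes are the tool frame's). Camera axes: x right, y down, z forward; pixel columns grow to the right and rows downward; lengths in m; the calibration is good to about 2 mm. A picture is of the moment at which its call begins: read the wrist's pose just before it. get_calibration takes no time and is no camera call.
- env.sign_off(): hands the job in, once; it reports no verdict.
Trained networks look in the newest picture that a camera, given by its name, has taken for a name from the list of things; names that differ only in an ending like _2 or _b are one class to them, and where a whole thing is asked for, a point or a joint stands for the part that bears it (a point fixed in the world has none). Each returns a list of dicts, best first, with "p" (0 to 1); they miss things now and then, are a little off and sometimes report something else, mostly with a low value. They report only what shows in the picture. A call takes as long as a camera call. They do not tell look-alikes from the thing itself.
- env.outline_of(camera, label): "mask" (420x560 bool, what is visible of it) and "xy" ([column, row] in pixels, amid what is visible of it).
The state is a dict: "time_s": time; "qpos": joint angles; "joint_velocities": joint speeds; "effort": joint torques, N m; "tool_pos": TCP position; "tool_rot": TCP orientation; "force": force on the tool from outside, world axes, zero at the start; "wrist_torque": the same for the moment, N m; "grip_width": finger opening in m.
Only numpy, scipy, OpenCV 4.12 (cv2) and the standard library are available. Lean on these libraries where they do the work, as an engineer would, in place of code of your own. Each camera call takes 0.05 s, during which the arm holds its last target.

## Working session

There is one attempt and no reset: what is moved stays moved. The work goes in short steps, Python scripts to look and compute and a tool call to move; the robot and the scene stay as the last step left them, time stands still between calls to the robot, and variables do not carry over. Pictures are saved under pics/ and viewed, and the job is handed in when it is done.

Besides the shell and the picture viewer there is one more tool, called after "Request:" as name(argument=value, ...) on one line, values as JSON. carry_out: Moves the arm, as the interface text tells. Its arguments: {"type":"object","properties":{"targets":{"type":"array","items":{"type":"array"}},"jaw":{"type":"number"},"squeeze":{"type":"number"}},"required":["targets"]}

```bash
mkdir -p pics; ls; cat > h.py <<'E'
from cell import env
import numpy as np, cv2
from scipy.spatial.transform import Rotation as Rot
def snap(cam,fn):
    im=env.read_camera(cam); cv2.imwrite('pics/'+fn,im[:,:,::-1]); return im
def cam(name):
    c=env.get_calibration(name)
    K=np.array([[c['fx'],0,c['cx']],[0,c['fy'],c['cy']],[0,0,1.]]);D=np.array(c['D'],float)
    if 'R' in c: R=np.array(c['R']);t=np.array(c['t'])
    else:
        o=env.get_obs();Rt=Rot.from_euler('xyz',o['tool_rot'],degrees=True).as_matrix();p=np.array(o['tool_pos'])
        H=np.array(c['hand_eye']);Rc=Rt@H[:3,:3];tc=Rt@H[:3,3]+p
        R=Rc.T;t=-R@tc
    return K,D,R,t
def onplane(name,uv,z):
    K,D,R,t=cam(name)
    n=cv2.undistortPoints(np.array(uv,float).reshape(-1,1,2),K,D).reshape(-1,2)
    d=np.c_[n,np.ones(len(n))]@R; C=-R.T@t
    return C+d*((z-C[2])/d[:,2])[:,None]
def proj(name,X):
    K,D,R,t=cam(name)
    return cv2.projectPoints(np.array(X,float).reshape(-1,3),cv2.Rodrigues(R)[0],t,K,D)[0].reshape(-1,2)
E
python3 - <<'E'
from h import *
print(env.get_obs())
for c in ['scene','side','wrist']:
    snap(c,c+'0.png')
    for l in ['collar_mid','sharpener','spacer','tin','jar_lid']:
        for r in env.outline_of(c,l):
            m=r['mask'];ys,xs=np.nonzero(m)
            print(c,l,round(r['p'],2),np.round(r['xy']),m.sum(),xs.min(),xs.max(),ys.min(),ys.max())
    K,D,R,t=cam(c);print(c,-R.T@t,K[0,0])
E
```

```text
pics
{'time_s': 0.0, 'qpos': array([76.43710672, 18.43768365, -4.0144491 , 83.17614758,  1.29447805,
       78.53992909, -3.25969892]), 'joint_velocities': array([ 0.10953751,  0.07405733,  0.00940071, -0.05176143, -0.09251606,
       -0.08590203,  0.01380528]), 'effort': array([ 2.33416386e-04, -4.91288602e+01, -4.03900445e-01, -3.12530959e+01,
       -6.37785648e-02,  4.36322833e-02,  1.90002629e-04]), 'tool_pos': array([ 0.16113071, -0.62913517,  0.22146604]), 'tool_rot': array([-90.00563033,   0.10855021, -75.62816518]), 'force': array([-0.99409287,  1.53136971, -0.51017147]), 'wrist_torque': array([-0.01796962,  0.02834684, -0.00857881]), 'grip_width': 0.0869650802327803}
scene collar_mid 0.82 [232. 201.] 237 227 241 191 209
scene collar_mid 0.81 [169. 218.] 232 162 177 207 226
scene collar_mid 0.79 [245. 220.] 274 237 253 212 231
scene collar_mid 0.7 [211. 227.] 272 205 221 218 237
scene collar_mid 0.54 [200. 206.] 261 191 206 197 216
scene sharpener 0.98 [343. 223.] 4573 287 393 165 264
scene spacer 0.72 [259. 321.] 931 236 286 301 334
scene spacer 0.71 [186. 278.] 184 177 192 273 288
scene tin 0.74 [210. 230.] 296 205 221 217 237
scene tin 0.68 [238. 262.] 357 229 248 252 274
scene jar_lid 0.46 [176. 241.] 135 171 183 237 249
scene [ 1.3476037  -0.46054754  1.47636657] 536.2847504127672
side collar_mid 0.82 [274. 264.] 352 266 283 253 275
side collar_mid 0.7 [250. 341.] 421 239 258 330 355
side collar_mid 0.66 [242. 271.] 334 234 250 260 282
side collar_mid 0.65 [277. 299.] 406 267 285 284 308
side collar_mid 0.61 [240. 306.] 439 232 252 295 321
side sharpener 0.59 [292. 191.] 4056 233 338 146 227
side spacer 0.74 [340. 333.] 291 331 350 324 342
side tin 0.68 [329. 275.] 494 318 339 261 288
side jar_lid 0.81 [286. 339.] 227 279 296 332 348
side [ 0.16877051 -0.87347717  1.1424355 ] 489.57027739142086
wrist [ 0.2245961  -0.61419008  0.38378732] 329.7235036265068
```

```bash
python3 - <<'E'
import cv2
a=cv2.imread('pics/scene0.png');cv2.imwrite('pics/scene0z.png',cv2.resize(a[140:350,140:420],None,fx=2.8,fy=2.8,interpolation=cv2.INTER_CUBIC))
a=cv2.imread('pics/side0.png');cv2.imwrite('pics/side0z.png',cv2.resize(a[130:370,200:400],None,fx=2.5,fy=2.5,interpolation=cv2.INTER_CUBIC))
E
```

```text
(no output)
```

View pics/scene0z.png

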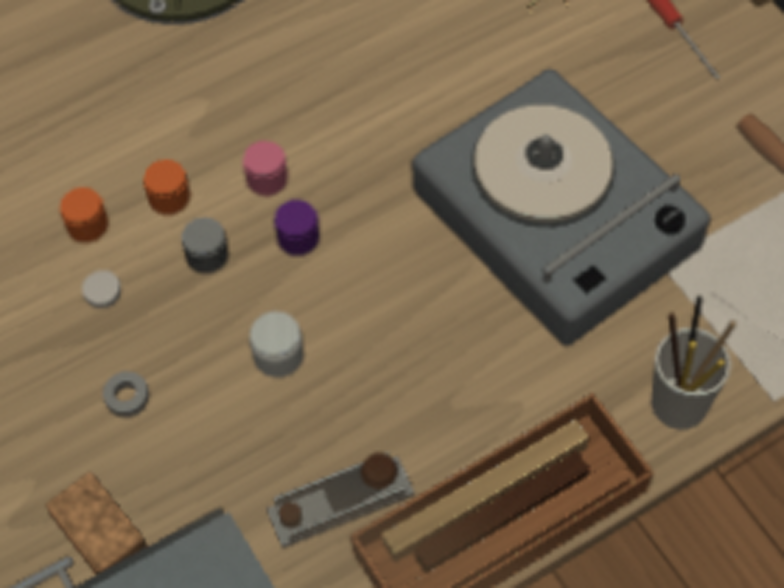

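View pics/side0z.png

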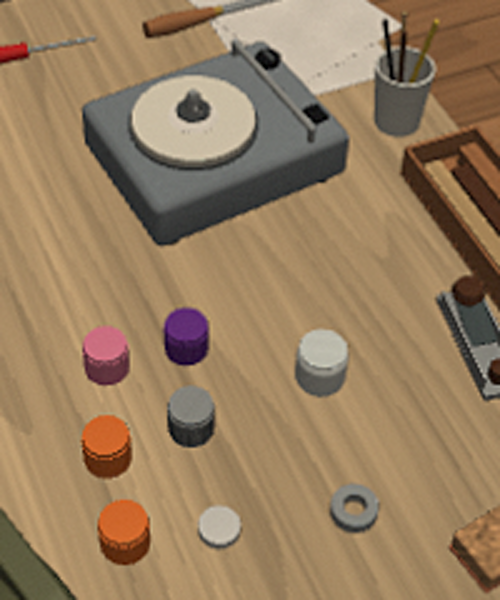

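View pics/wrist0.png

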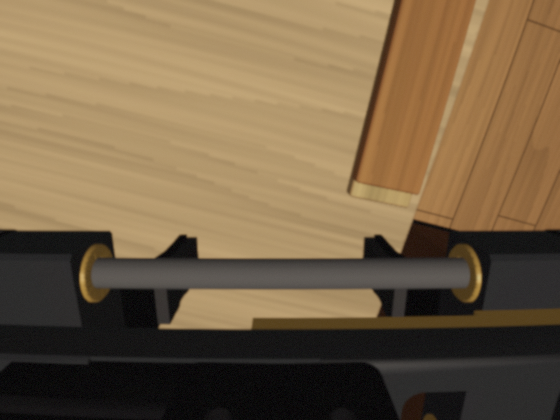

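```bash
cat >> h.py <<'E'
from scipy.optimize import minimize
a_=np.linspace(0,2*np.pi,48,endpoint=False)
def cyl(x,y,r,z0,z1):
    return np.vstack([np.c_[x+r*np.cos(a_),y+r*np.sin(a_),0*a_+z] for z in (z0,z1)])
def fitcyl(name,mask,p0,r,z0,z1):
    # match hull extents/centroid of cylinder silhouette
    ys,xs=np.nonzero(mask); c=np.array([xs.mean(),ys.mean()])
    def f(p):
        h=cv2.convexHull(proj(name,cyl(p[0],p[1],r,z0,z1)).astype(np.float32))
        M=cv2.moments(h); return (M['m10']/M['m00']-c[0])**2+(M['m01']/M['m00']-c[1])**2
    s=minimize(f,p0,method='Nelder-Mead',options=dict(xatol=1e-5,fatol=1e-5))
    h=cv2.convexHull(proj(name,cyl(*s.x,r,z0,z1)).astype(np.float32))
    return s.x,cv2.contourArea(h),mask.sum()
def near(name,label,uv):
    R=env.outline_of(name,label)
    R=[r for r in R if np.hypot(*(np.array(r['xy'])-uv))<12]
    return R
E
python3 - <<'E'
from h import *
for c,uv in [('scene',(213,228)),('side',(276,297))]:
    env.read_camera(c)
    g=onplane(c,uv,.023)[0];print(c,g)
    for r in near(c,'collar_mid',uv): print(r['p'],fitcyl(c,r['mask'],g[:2],.025,0,.046))
    for r in env.outline_of(c,'spindle_foot')+env.outline_of(c,'washer'): print('sp',r['p'],r['xy'],r['mask'].sum())
    for r in env.outline_of(c,'sharpener')[:1]:
        cv2.imwrite(f'pics/m_{c}.png',r['mask']*255)
print(onplane('scene',[(140+545/2.8,140+152/2.8)],.13),onplane('side',[(200+193/2.5,130+105/2.5)],.12))
E
```

```text
scene [ 0.43872914 -0.18692784  0.023     ]
0.74 (array([ 0.43555185, -0.1863943 ]), 280.8024424253963, np.int64(289))
sp 0.79 [341.5, 220.4] 4257
side [ 0.43685091 -0.19075414  0.023     ]
0.94 (array([ 0.4384566 , -0.18839268]), 402.77755317045376, np.int64(403))
sp 0.77 [294.2, 190.8] 4224
sp 0.6 [272.7, 175.0] 75
[[0.59711728 0.16949436 0.13      ]] [[0.58764037 0.17180112 0.12      ]][ WARN:0@4.572] global loadsave.cpp:1063 imwrite_ Unsupported depth image for selected encoder is fallbacked to CV_8U.
```

```bash
python3 - <<'E'
from h import *
C=np.array([.437,-.188])
for n,u in dict(purple=(297,228),pink=(265,168),or1=(166,187),or2=(84,213),tin=(276,343),lid=(101,289),spacer=(126,393)).items():
    p=onplane('scene',[(140+u[0]/2.8,140+u[1]/2.8)],.023)[0][:2]; d=p-C
    print(n,p.round(3),np.hypot(*d).round(3),np.degrees(np.arctan2(d[1],d[0])).round())
print(env.get_calibration('wrist')['hand_eye'])
for u in [(280,40),(280,150),(280,210)]: print(onplane('wrist',u,0)-env.get_obs()['tool_pos'])
# sharpener orientation: fit box to corners via scene
print(env.get_obs()['time_s'])
E
```

```text
purple [ 0.474 -0.084] 0.11 71.0
pink [ 0.379 -0.075] 0.127 117.0
or1 [ 0.341 -0.187] 0.096 180.0
or2 [ 0.322 -0.286] 0.151 -140.0
tin [ 0.592 -0.178] 0.156 4.0
lid [ 0.427 -0.314] 0.126 -95.0
spacer [ 0.56  -0.347] 0.201 -52.0
[[ 9.99999772e-01  9.23689567e-05 -6.69323802e-04  7.03119910e-04]
 [ 6.71471930e-04 -2.46079925e-01  9.69249307e-01 -1.61175914e-01]
 [-7.51786040e-05 -9.69249535e-01 -2.46079931e-01  6.51445858e-02]
 [ 0.00000000e+00  0.00000000e+00  0.00000000e+00  1.00000000e+00]]
[[ 0.1482466   0.03763149 -0.22257062]]
[[ 0.03416009  0.00841586 -0.22257062]]
[[-0.03509882 -0.0093195  -0.22257062]]
1.4
```

```bash
cat >> h.py <<'E'
def plan(p0,yaw0,p1,yaw1,n):
    """n equal rows in world, printed as tool rows (level tool)"""
    d=(np.array(p1)-p0)*1000/n; dy=(yaw1-yaw0)/n; y=yaw0; out=[]
    for i in range(n):
        c,s=np.cos(np.radians(y)),np.sin(np.radians(y))
        out.append([[round(c*d[0]+s*d[1],1),round(-d[2],1),round(-s*d[0]+c*d[1],1)],[0,round(-dy,2),0]]); y+=dy
    print(str(out).replace(' ',''))
E
python3 - <<'E'
from h import *
o=env.get_obs()
plan(o['tool_pos'],o['tool_rot'][2],[.416,-.233,.22],-25,12)
E
```

```text
[[[np.float64(-26.8),np.float64(0.2),np.float64(28.8)],[0,np.float64(-4.22),0]],[[np.float64(-24.6),np.float64(0.2),np.float64(30.7)],[0,np.float64(-4.22),0]],[[np.float64(-22.2),np.float64(0.2),np.float64(32.4)],[0,np.float64(-4.22),0]],[[np.float64(-19.8),np.float64(0.2),np.float64(33.9)],[0,np.float64(-4.22),0]],[[np.float64(-17.3),np.float64(0.2),np.float64(35.3)],[0,np.float64(-4.22),0]],[[np.float64(-14.6),np.float64(0.2),np.float64(36.5)],[0,np.float64(-4.22),0]],[[np.float64(-11.9),np.float64(0.2),np.float64(37.4)],[0,np.float64(-4.22),0]],[[np.float64(-9.1),np.float64(0.2),np.float64(38.2)],[0,np.float64(-4.22),0]],[[np.float64(-6.3),np.float64(0.2),np.float64(38.8)],[0,np.float64(-4.22),0]],[[np.float64(-3.4),np.float64(0.2),np.float64(39.1)],[0,np.float64(-4.22),0]],[[np.float64(-0.5),np.float64(0.2),np.float64(39.3)],[0,np.float64(-4.22),0]],[[np.float64(2.4),np.float64(0.2),np.float64(39.2)],[0,np.float64(-4.22),0]]]
```

Request:
carry_out(targets=[[[-27,0,29],[0,-4.2,0]],[[-24.5,0,30.5],[0,-4.2,0]],[[-22,0,32.5],[0,-4.2,0]],[[-20,0,34],[0,-4.2,0]],[[-17,0,35.5],[0,-4.2,0]],[[-14.5,0,36.5],[0,-4.2,0]],[[-12,0,37.5],[0,-4.2,0]],[[-9,0,38],[0,-4.2,0]],[[-6,0,39],[0,-4.2,0]],[[-3.5,0,39],[0,-4.2,0]],[[-0.5,0,39],[0,-4.2,0]],[[2.5,0,39],[0,-4.2,0]]], jaw=1, squeeze=40)

```text
time_s: 2.6
tool_pos: [0.4179, -0.2327, 0.2229]
tool_rot: [-90.0, -0.1, -25.1]
force: [0.2, -0.1, -0.6]
grip_width: 0.0869
```

Request:
carry_out(targets=[[[0,0,0],[0,0,0]],[[0,0,0],[0,0,0]]])

```text
time_s: 2.8
tool_pos: [0.4176, -0.2335, 0.2228]
tool_rot: [-90.1, -0.0, -25.1]
force: [-0.4, -0.9, -0.5]
grip_width: 0.0869
```

```bash
sed -i 's/out.append(\[\[round(\(.*\)$/out.append([[float(round(\1/' h.py; sed -i '/out.append/d' h.py; sed -i "s/^        c,s=np.cos(np.radians(y)),np.sin(np.radians(y))$/&\n        out.append([[float(v) for v in np.round([c*d[0]+s*d[1],-d[2],-s*d[0]+c*d[1]],1)],[0,float(round(-dy,2)),0]]); y+=dy/" h.py
python3 - <<'E'
from h import *
o=env.get_obs();print(o['time_s'],o['tool_pos'],o['tool_rot'],o['qpos'],o['joint_velocities'].max())
im=snap('wrist','w1.png')
g=onplane('wrist',(280,130),.023)[0];print(g)
for r in env.outline_of('wrist','collar_mid'):
    print(r['p'],r['xy'],onplane('wrist',r['xy'],.03)[0],r['mask'].sum(),fitcyl('wrist',r['mask'],onplane('wrist',r['xy'],.03)[0][:2],.025,0,.046))
E
```

```text
2.8 [ 0.41757799 -0.23351694  0.22278733] [-9.00503797e+01 -2.54841795e-02 -2.51180328e+01] [ 54.37875529  -1.71197513 -27.61347748 105.70627974  -0.7672886
  75.78507896   1.84580308] 2.54661879090914
[ 0.44068197 -0.18143867  0.023     ]
0.84 [265.3, 28.5] [ 0.46951207 -0.0866977   0.03      ] 2663 (array([ 0.46813466, -0.08996056]), 2714.62059720097, np.int64(2663))
0.76 [178.8, 61.4] [ 0.37744473 -0.0763642   0.03      ] 2679 (array([ 0.37585825, -0.0799571 ]), 2703.786421944591, np.int64(2679))
0.71 [226.5, 248.8] [ 0.32820727 -0.27549928  0.03      ] 754 (array([ 0.33066337, -0.27631669]), 2030.3090099989204, np.int64(754))
0.66 [199.2, 180.2] [ 0.33822602 -0.19223527  0.03      ] 2071 (array([ 0.33807892, -0.19025244]), 2147.366384714609, np.int64(2071))
0.65 [277.8, 138.5] [ 0.43461289 -0.18877862  0.03      ] 1879 (array([ 0.43364432, -0.19029844]), 1955.8766695634695, np.int64(1879))
```

View pics/w1.png

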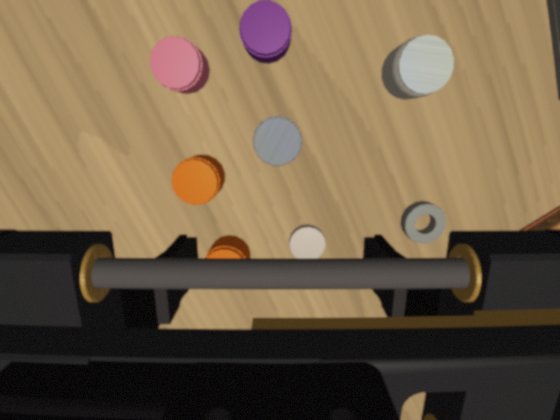

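```bash
python3 - <<'E'
from h import *
im=cv2.imread('pics/w1.png');cr=im[105:175,240:320]
hsv=cv2.cvtColor(im,cv2.COLOR_BGR2HSV)
m=((hsv[...,1]<70)&(hsv[...,0]>80)).astype(np.uint8);mm=np.zeros_like(m);mm[105:175,240:320]=m[105:175,240:320]
n,l,s,c=cv2.connectedComponentsWithStats(mm);i=1+s[1:,4].argmax();print(s[i],c[i])
print(onplane('wrist',c[i],.046)[0])
C=onplane('wrist',c[i],.046)[0][:2]
print(cv2.contourArea(cv2.convexHull(proj('wrist',cyl(*C,.025,.046,.046)).astype(np.float32))))
tgt=[.4350,-.1895]
o=env.get_obs()
plan(o['tool_pos'],-25,[*tgt,.08],-25,4)
E
```

```text
[ 257  118   43   46 1439] [279.14732453 139.57748436]
[ 0.43579785 -0.18974321  0.046     ]
1961.4405715867179
[[[-0.6,35.6,12.3],[0,-0.0,0]],[[-0.6,35.6,12.3],[0,-0.0,0]],[[-0.6,35.6,12.3],[0,-0.0,0]],[[-0.6,35.6,12.3],[0,-0.0,0]]]
```

Request:
carry_out(targets=[[[-0.5,20,24],[0,0,0]],[[-0.5,30,24.5],[0,0,0]],[[0,40,0],[0,0,0]],[[0,40,0],[0,0,0]],[[0,30,0],[0,0,0]],[[0,20,0],[0,0,0]],[[0,15,0],[0,0,0]],[[0,10,0],[0,0,0]],[[0,5,0],[0,0,0]],[[0,0,0],[0,0,0]]])

```text
time_s: 3.9
tool_pos: [0.4366, -0.1903, 0.0122]
tool_rot: [-90.0, 0.0, -25.3]
force: [0.2, -0.1, 0.2]
grip_width: 0.0872
```

```bash
python3 - <<'E'
from h import *
o=env.get_obs();print(o['time_s'],o['tool_pos'],o['tool_rot'],o['qpos'])
snap('side','s2.png');im=cv2.imread('pics/s2.png');cv2.imwrite('pics/s2z.png',cv2.resize(im[200:380,180:380],None,fx=3,fy=3,interpolation=cv2.INTER_CUBIC))
E
```

```text
3.9 [ 0.43658164 -0.19032529  0.01224941] [-9.00062684e+01  3.99151232e-02 -2.53015139e+01] [ 48.98342513  12.3793083  -30.71347881 118.80186392   8.12082436
  50.83578088 -11.59689559]
```

View pics/s2z.png

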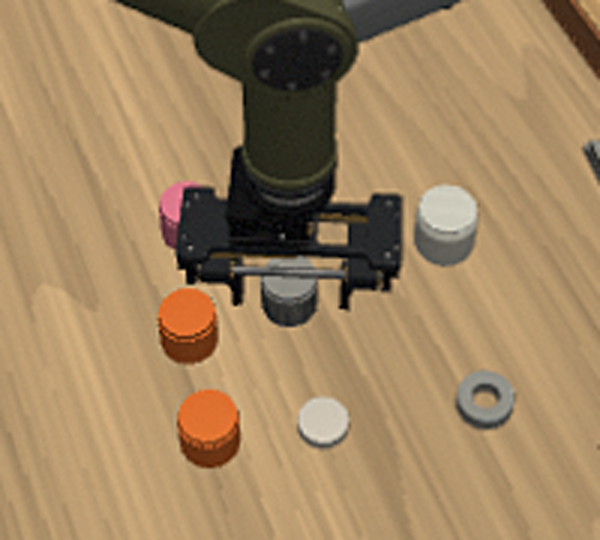

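Request:
carry_out(targets=[[[0,0,0],[0,0,0]],[[0,0,0],[0,0,0]],[[0,0,0],[0,0,0]],[[0,0,0],[0,0,0]],[[0,0,0],[0,0,0]],[[0,0,0],[0,0,0]]], jaw=0, squeeze=40)

```text
time_s: 4.55
tool_pos: [0.4364, -0.1895, 0.0125]
tool_rot: [-90.0, 0.1, -25.2]
force: [-2.0, 0.1, 2.3]
grip_width: 0.0496
```

Request:
carry_out(targets=[[[0,-5,0],[0,0,0]],[[0,-15,0],[0,0,0]],[[0,-30,0],[0,0,0]],[[0,-40,0],[0,0,0]],[[0,-40,0],[0,0,0]],[[0,-40,0],[0,0,0]],[[0,-30,0],[0,0,0]],[[0,-15,0],[0,0,0]],[[0,0,0],[0,0,0]]])

```text
time_s: 5.45
tool_pos: [0.4383, -0.1902, 0.2299]
tool_rot: [-90.0, -0.3, -25.2]
force: [-0.4, -0.2, -2.7]
grip_width: 0.0495
```

```bash
python3 - <<'E'
from h import *
o=env.get_obs();print(o['time_s'],o['tool_pos'],o['tool_rot'],o['force'],o['wrist_torque'],o['qpos'])
im=snap('side','s3.png')
for r in env.outline_of('side','collar_mid'): print(r['p'],r['xy'],r['mask'].sum())
im=im[...,::-1];cv2.imwrite('pics/s3z.png',cv2.resize(im[130:330,180:380],None,fx=3,fy=3,interpolation=cv2.INTER_CUBIC))
snap('wrist','w3.png')
E
```

```text
5.45 [ 0.43834983 -0.19022756  0.22989795] [-90.04145197  -0.28097299 -25.22129459] [-0.37303227 -0.22148513 -2.73055095] [-0.09485049 -0.13666557  0.00651063] [ 52.28843227  -2.20667484 -30.98269869 105.25694928  -1.10649008
  76.36002495  -3.6412992 ]
0.92 [243.9, 271.4] 362
0.83 [241.7, 310.9] 417
0.8 [275.6, 246.9] 389
0.72 [248.7, 340.7] 430
0.54 [275.8, 265.6] 267
```

View pics/s3z.png

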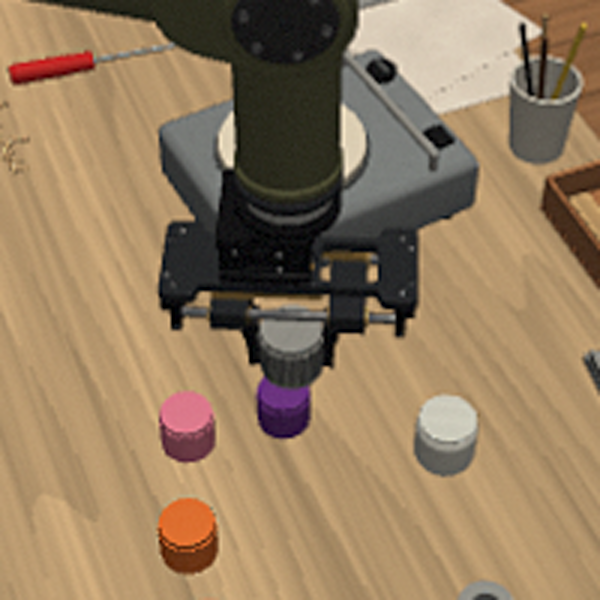

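View pics/w3.png

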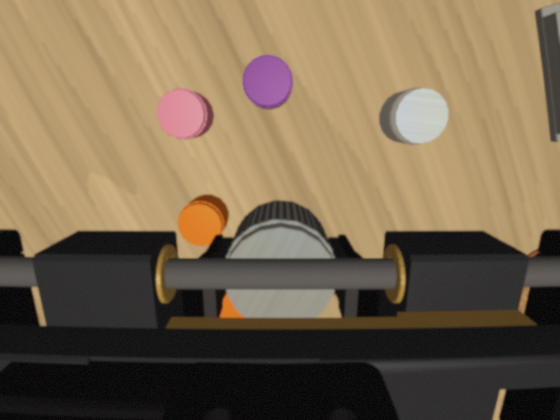

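```bash
python3 - <<'E'
from h import *
rs=[]
env.read_camera('wrist')
for r in env.outline_of('wrist','collar_mid'):
    print(r['p'],np.round(r['xy']),r['mask'].sum())
    if abs(r['xy'][0]-280)<20 and r['mask'].sum()>4000: rs.append(r)
c=env.get_calibration('wrist');K=np.array([[c['fx'],0,c['cx']],[0,c['fy'],c['cy']],[0,0,1.]]);D=np.array(c['D'])
H=np.linalg.inv(np.array(c['hand_eye']))
def pr(dx,dz,yy):
    P=np.c_[dx+.025*np.cos(a_),0*a_+yy,dz+.025*np.sin(a_)]
    return cv2.projectPoints(P@H[:3,:3].T+H[:3,3],np.zeros(3),np.zeros(3),K,D)[0].reshape(-1,2)
im=cv2.imread('pics/w3.png')
for dz in (-.004,-.002,0,.002,.004):
    a=pr(0,dz,-.0335);b=pr(0,dz,.0125)
    print(dz,'top rim row',a[:,1].min().round(1),'bottom rim row',b[:,1].min().round(1),'cols',a[:,0].min().round(1),a[:,0].max().round(1))
for r in rs:
    m=r['mask'];print([ (x,np.nonzero(m[:,x])[0].min()) for x in (255,270,280,290,305)])
z=cv2.resize(im[190:330,210:350],None,fx=4,fy=4,interpolation=cv2.INTER_CUBIC);cv2.imwrite('pics/w3z.png',z)
for x in (270,280,290): print(im[195:240,x].mean(1).round().astype(int))
E
```

```text
0.86 [201. 220.] 2013
0.79 [270.  81.] 2193
0.77 [283. 249.] 7408
0.74 [226. 307.] 271
0.72 [183. 114.] 2364
-0.004 top rim row 234.9 bottom rim row 207.1 cols 223.8 340.4
-0.002 top rim row 230.2 bottom rim row 203.6 cols 223.6 340.6
0 top rim row 225.5 bottom rim row 200.0 cols 223.4 340.8
0.002 top rim row 220.8 bottom rim row 196.3 cols 223.2 341.1
0.004 top rim row 216.0 bottom rim row 192.7 cols 222.9 341.3
[(255, np.int64(207)), (270, np.int64(201)), (280, np.int64(199)), (290, np.int64(200)), (305, np.int64(207))]
[149 149 151 150 149 140 114  81  55  48  44  43  43  46  40  41  39  38
  39  41  39  40  42  53  83 116 141 147 139 112  83  71  79 103 131 147
 152 154 154 154 153 153 154 154 154]
[154 153 153 151 141 114  80  66  61  63  63  63  60  62  60  62  64  61
  64  63  62  64  65  69  92 122 136 121  93  76  77  95 123 144 154 157
 157 158 158 156 157 156 156 156 155]
[147 147 147 146 144 130 102  67  46  40  41  40  39  44  43  42  46  45
  49  48  48  52  50  55  67 102 136 150 144 120  88  75  82 103 130 146
 152 153 155 155 156 156 157 157 157]
```

View pics/w3z.png

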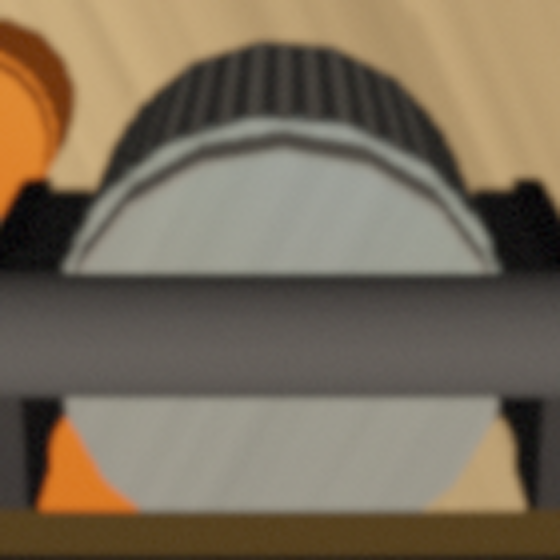

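```bash
python3 - <<'E'
from h import *
o=env.get_obs();print(o['time_s'])
plan(o['tool_pos'],o['tool_rot'][2],[.592,.108,.23],0,9)
E
```

```text
5.7
[[[1.6,-0.5,37.3],[0,-2.8,0]],[[3.4,-0.5,37.2],[0,-2.8,0]],[[5.2,-0.5,36.9],[0,-2.8,0]],[[7.0,-0.5,36.6],[0,-2.8,0]],[[8.8,-0.5,36.3],[0,-2.8,0]],[[10.6,-0.5,35.8],[0,-2.8,0]],[[12.3,-0.5,35.2],[0,-2.8,0]],[[14.0,-0.5,34.6],[0,-2.8,0]],[[15.7,-0.5,33.8],[0,-2.8,0]]]
```

Request:
carry_out(targets=[[[1,0,20],[0,-2.8,0]],[[3.5,0,37],[0,-2.8,0]],[[5,0,37],[0,-2.8,0]],[[7,0,36.5],[0,-2.8,0]],[[9,0,36],[0,-2.8,0]],[[10.5,0,36],[0,-2.8,0]],[[12.5,0,35],[0,-2.8,0]],[[14,0,34.5],[0,-2.8,0]],[[15.5,0,34],[0,-2.8,0]],[[0.5,0,17],[0,0,0]],[[0,0,0],[0,0,0]],[[0,0,0],[0,0,0]]])

```text
time_s: 6.9
tool_pos: [0.5849, 0.1094, 0.2267]
tool_rot: [-90.0, 0.1, 0.1]
force: [-0.1, -0.9, -2.3]
grip_width: 0.0498
```

```bash
python3 - <<'E'
from h import *
o=env.get_obs();print(o['time_s'],o['tool_pos'],o['tool_rot'],o['force'],o['qpos'])
im=snap('wrist','w4.png')
for l in ['washer','spindle_foot','sharpener']:
  for r in env.outline_of('wrist',l): 
    ys,xs=np.nonzero(r['mask']);print(l,r['p'],r['xy'],len(xs),xs.min(),xs.max(),ys.min(),ys.max())
print(onplane('wrist',(280,60),.11))
E
```

```text
6.9 [0.58491634 0.10940579 0.2266665 ] [-90.00915153   0.09065921   0.09041836] [-0.11552409 -0.93684511 -2.33008907] [ 26.15894854  17.21254066 -47.67572004  89.58426005  12.85522442
  78.99943405 -22.6302953 ]
washer 0.24 [374.2, 94.3] 40625 146 465 0 245
spindle_foot 0.74 [372.8, 90.4] 40797 146 466 0 246
sharpener 0.73 [373.5, 96.1] 40504 147 465 0 245
[[0.5841575  0.22192579 0.11      ]]
```

View pics/w4.png

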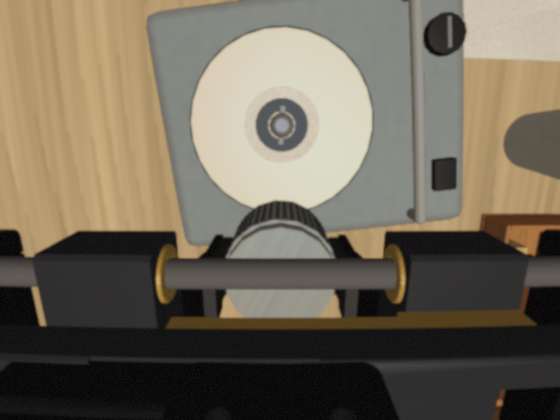

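```bash
python3 - <<'E'
from h import *
im=cv2.imread('pics/w4.png')
cv2.imwrite('pics/w4z.png',cv2.resize(im[90:160,245:320],None,fx=8,fy=8,interpolation=cv2.INTER_CUBIC))
# disc fit, z=.1
g=im.astype(int).sum(2)
m=((im[...,2]>170)&(im[...,0]>120)&(im[...,0]<235)).astype(np.uint8)
m[215:]=0;m[:,:180]=0;m[:,385:]=0
cs,_=cv2.findContours(m,cv2.RETR_EXTERNAL,cv2.CHAIN_APPROX_NONE);c=max(cs,key=cv2.contourArea)[:,0,:]
print(len(c),c.min(0),c.max(0))
c=c[(c[:,1]<195)]
P=onplane('wrist',c,.100)[:,:2]
from scipy.optimize import least_squares
f=lambda p:np.hypot(P[:,0]-p[0],P[:,1]-p[1])-p[2]
s=least_squares(f,[.585,.17,.078],loss='soft_l1',f_scale=.001);print('disc',s.x,np.abs(s.fun).mean())
print('top',onplane('wrist',(282,125),.141))
E
```

```text
516 [191  27] [371 207]
disc [0.58504455 0.17177375 0.07668203] 0.00021615686762707092
top [[0.58552158 0.17178324 0.141     ]]
```

View pics/w4z.png

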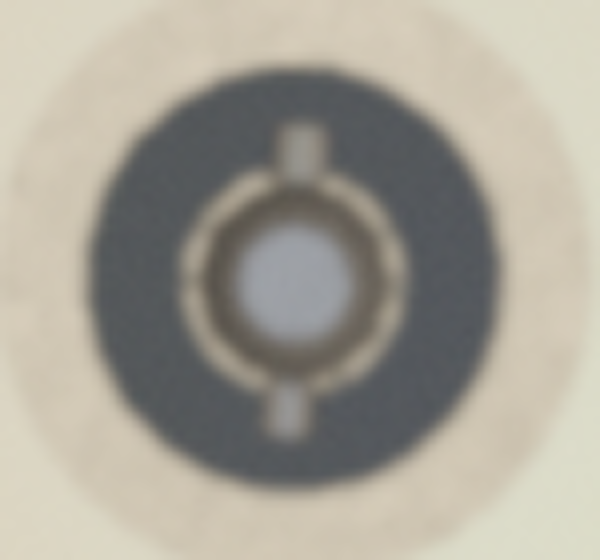

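Request:
carry_out(targets=[[[0,0,20],[0,0,0]],[[0.5,0,25],[0,0,0]],[[0,10,15],[0,0,0]],[[0,20,2.5],[0,0,0]],[[0,20,0],[0,0,0]],[[0,10,0],[0,0,0]],[[0,0,0],[0,0,0]],[[0,0,0],[0,0,0]]])

```text
time_s: 7.9
tool_pos: [0.5865, 0.1708, 0.1682]
tool_rot: [-90.0, -0.0, -0.1]
force: [-0.5, 0.2, -2.1]
grip_width: 0.0499
```

```bash
python3 - <<'E'
from h import *
L=[]
for i in range(4):
    o=env.get_obs();L.append(np.r_[o['tool_pos'],o['tool_rot'],o['force']]);snap(['side','scene','wrist','side'][i],f'p5_{i}.png')
L=np.array(L);np.set_printoptions(suppress=True,precision=4);print(L);print(L.mean(0),o['time_s'],o['qpos'])
im=cv2.imread('pics/p5_0.png');cv2.imwrite('pics/p5z.png',cv2.resize(im[90:230,200:350],None,fx=4,fy=4,interpolation=cv2.INTER_CUBIC))
E
```

```text
[[  0.5865   0.1708   0.1682 -89.9969  -0.0436  -0.0926  -0.4993   0.2083
   -2.0585]
 [  0.5868   0.1711   0.1687 -89.9847  -0.0993  -0.0789   0.6631   0.7121
   -2.9972]
 [  0.5868   0.1713   0.1688 -89.9783  -0.118   -0.0692  -1.3252   0.6575
   -2.1201]
 [  0.5867   0.1714   0.1688 -89.981   -0.1126  -0.0563  -0.4465   0.5683
   -3.1453]]
[  0.5867   0.1711   0.1686 -89.9852  -0.0934  -0.0743  -0.402    0.5365
  -2.5803] 8.05 [ 19.4666  21.8293 -47.7616  91.8279  16.705   73.6668 -31.0169]
```

View pics/p5z.png

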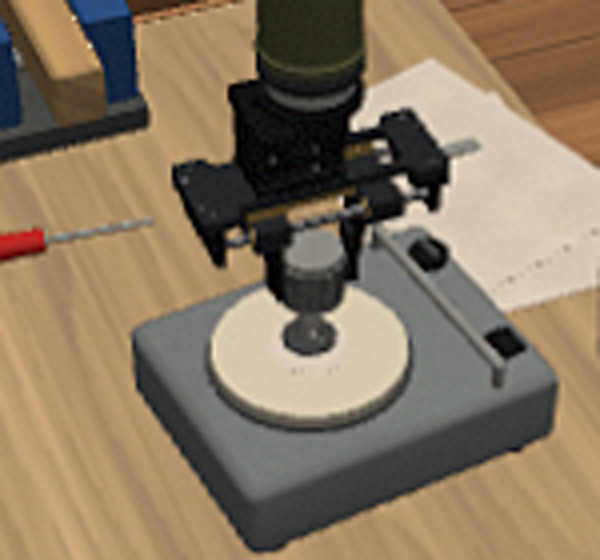

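Request:
carry_out(targets=[[[-1,8,0.5],[0,0,0]],[[0,5,0],[0,0,0]],[[0,4,0],[0,0,0]],[[0,3,0],[0,0,0]],[[0,2,0],[0,0,0]],[[0,0,0],[0,0,0]]])

```text
time_s: 8.7
tool_pos: [0.5848, 0.1719, 0.1451]
tool_rot: [-90.0, 0.0, -0.0]
force: [0.1, -0.4, -2.3]
grip_width: 0.0496
```

Request:
carry_out(targets=[[[0,3,0],[0,0,0]],[[0,2,0],[0,0,0]],[[0,2,0],[0,0,0]],[[0,1,0],[0,0,0]],[[0,0,0],[0,0,0]]])

```text
time_s: 9.2
tool_pos: [0.5848, 0.172, 0.1373]
tool_rot: [-90.0, 0.0, -0.0]
force: [0.2, -0.2, -2.4]
grip_width: 0.0497
```

Request:
carry_out(targets=[[[0,1,0],[0,0,0]],[[0,1,0],[0,0,0]],[[0,0,0],[0,0,0]]])

```text
time_s: 9.5
tool_pos: [0.5851, 0.172, 0.1362]
tool_rot: [-90.0, -0.0, -0.0]
force: [-0.4, 0.6, 2.0]
grip_width: 0.0498
```

Request:
carry_out(targets=[[[0,0.5,0],[0,4,0]],[[0,0,0],[0,4,0]],[[0,0,0],[0,0,0]]])

```text
time_s: 9.8
tool_pos: [0.5856, 0.1722, 0.1362]
tool_rot: [-90.0, -0.1, -8.0]
force: [-1.8, -0.6, 5.0]
grip_width: 0.0496
```

```bash
python3 - <<'E'
from h import *
o=env.get_obs();print(o['time_s'],o['tool_pos'],o['tool_rot'],o['force'],o['wrist_torque'],o['qpos'])
E
```

```text
9.8 [0.58559272 0.17217951 0.13620536] [-89.97498405  -0.10281816  -8.04321368] [-1.7839732  -0.56062815  5.04856179] [ 0.08338694  0.29939374 -0.04083328] [ 17.83654395  22.85742383 -45.69311294  94.1078206   17.21851137
  70.23264945 -39.51243445]
```

Request:
carry_out(targets=[[[0,0,0],[0,4,0]],[[0,0,0],[0,4,0]],[[0,0,0],[0,0,0]]])

```text
time_s: 10.1
tool_pos: [0.5855, 0.1724, 0.1362]
tool_rot: [-89.9, -0.1, -16.0]
force: [-0.7, 1.1, 5.1]
grip_width: 0.0497
```

Request:
carry_out(targets=[[[0,0,0],[0,4,0]],[[0,0,0],[0,4,0]],[[0,0,0],[0,0,0]]])

```text
time_s: 10.4
tool_pos: [0.5856, 0.1723, 0.1362]
tool_rot: [-89.9, -0.1, -24.0]
force: [-1.0, 0.3, 5.2]
grip_width: 0.0496
```

Request:
carry_out(targets=[[[0,0,0],[0,4,0]],[[0,0,0],[0,4,0]],[[0,0,0],[0,0,0]]])

```text
time_s: 10.7
tool_pos: [0.5856, 0.1723, 0.1362]
tool_rot: [-89.9, -0.1, -32.0]
force: [-1.7, 0.9, 4.8]
grip_width: 0.0493
```

Request:
carry_out(targets=[[[0,0,0],[0,4,0]],[[0,0,0],[0,4,0]],[[0,0,0],[0,0,0]]])

```text
time_s: 11.0
tool_pos: [0.5857, 0.1722, 0.136]
tool_rot: [-89.9, -0.1, -40.0]
force: [-1.1, 0.8, 5.2]
grip_width: 0.0495
```

Request:
carry_out(targets=[[[0,0,0],[0,4,0]],[[0,0,0],[0,4,0]],[[0,0,0],[0,0,0]]])

```text
time_s: 11.3
tool_pos: [0.5852, 0.1721, 0.135]
tool_rot: [-90.0, -0.0, -47.9]
force: [0.2, 2.1, 1.6]
grip_width: 0.0499
```

Request:
carry_out(targets=[[[0,0,0],[0,4,0]],[[0,0,0],[0,4,0]],[[0,0,0],[0,0,0]]])

```text
time_s: 11.6
tool_pos: [0.5846, 0.1723, 0.1342]
tool_rot: [-90.0, 0.1, -55.8]
force: [1.0, 2.8, -2.9]
grip_width: 0.0496
```

Request:
carry_out(targets=[[[0,1.5,0],[0,0,0]],[[0,1.5,0],[0,0,0]],[[0,0,0],[0,0,0]]])

```text
time_s: 11.9
tool_pos: [0.5847, 0.1722, 0.1315]
tool_rot: [-90.0, 0.0, -55.9]
force: [0.3, 3.3, -2.8]
grip_width: 0.0499
```

```bash
python3 - <<'E'
from h import *
o=env.get_obs();print(o['time_s'],o['tool_pos'],o['tool_rot'],o['force'],o['wrist_torque'],o['qpos'])
E
```

```text
11.9 [0.58472479 0.1721969  0.13151648] [-9.00083962e+01  4.47163877e-02 -5.59370784e+01] [ 0.29910058  3.33612878 -2.84698626] [ 0.71407699 -0.11387403  0.01849584] [ 11.67121414  20.9771148  -37.45706705  94.60231892  13.43825477
  69.02369841 -84.73682789]
```

Request:
carry_out(targets=[[[-0.4,2,0.3],[0,0,0]],[[0,2,0],[0,0,0]],[[0,2,0],[0,0,0]],[[0,0,0],[0,0,0]]])

```text
time_s: 12.3
tool_pos: [0.5848, 0.1723, 0.1255]
tool_rot: [-90.0, 0.0, -56.0]
force: [-0.7, 2.5, -3.7]
grip_width: 0.0494
```

Nearly on the washer, freely sliding; push on home.

Request:
carry_out(targets=[[[-0.2,2,0.2],[0,0,0]],[[0,2,0],[0,0,0]],[[0,1.5,0],[0,0,0]],[[0,0,0],[0,0,0]]])

```text
time_s: 12.7
tool_pos: [0.585, 0.1724, 0.1214]
tool_rot: [-90.0, -0.0, -56.0]
force: [-3.5, 0.6, 3.7]
grip_width: 0.0496
```

Request:
carry_out(targets=[[[0,1.5,0],[0,0,0]],[[0,1.5,0],[0,0,0]],[[0,1,0],[0,0,0]],[[0,0,0],[0,0,0]]], squeeze=50)

```text
time_s: 13.1
tool_pos: [0.585, 0.1724, 0.1185]
tool_rot: [-90.0, -0.1, -56.0]
force: [-5.5, -0.4, 11.0]
grip_width: 0.0494
```

Request:
carry_out(targets=[[[0,1,0],[0,0,0]],[[0,0,0],[0,0,0]]])

```text
time_s: 13.3
tool_pos: [0.5851, 0.1724, 0.1185]
tool_rot: [-90.0, -0.1, -56.0]
force: [-7.5, -1.2, 15.5]
grip_width: 0.0498
```

Request:
carry_out(targets=[[[-0.4,0.7,-0.6],[0,0,0]],[[0,0,0],[0,0,0]],[[0,0,0],[0,0,0]],[[0,0,0],[0,0,0]]])

```text
time_s: 13.7
tool_pos: [0.5851, 0.1725, 0.1185]
tool_rot: [-89.9, -0.1, -56.0]
force: [-7.0, -1.7, 17.1]
grip_width: 0.0492
```

```bash
python3 - <<'E'
from h import *
for i,c in enumerate(['side','scene','wrist']):
    snap(c,f'f_{c}.png');o=env.get_obs();print(o['time_s'],o['tool_pos'],o['force'],o['grip_width'])
im=cv2.imread('pics/f_side.png');a=cv2.resize(im[100:240,210:350],None,fx=4,fy=4,interpolation=cv2.INTER_CUBIC);cv2.imwrite('pics/fz.png',a)
E
```

```text
13.75 [0.58506761 0.17241493 0.11847795] [-6.45632597 -2.01850762 18.46172789] 0.04941947752951406
13.8 [0.58507645 0.17244055 0.11850984] [-7.00050159 -1.86944917 17.80642721] 0.0493531025961125
13.85 [0.58505375 0.17245349 0.11847651] [-7.49319255 -0.94875407 17.6053987 ] 0.049471508871598714
```

View pics/fz.png

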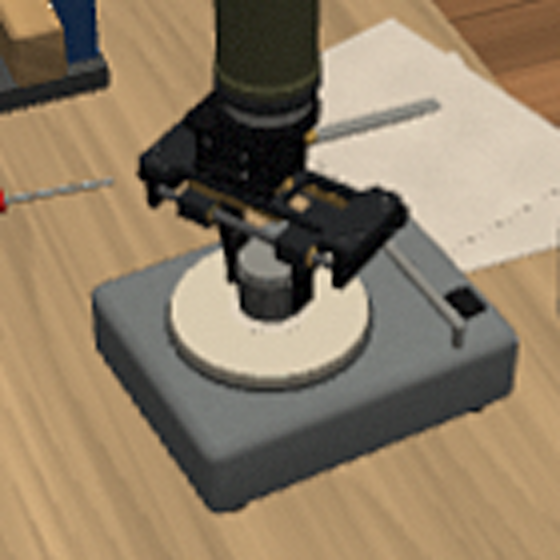

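View pics/f_wrist.png

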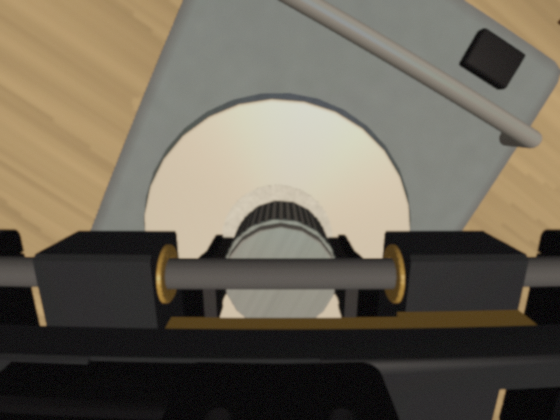

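The side view shows the collar down on the disc, at about (268, 285) in the zoomed crop. In the wrist view it sits over the disc's centre at (280, 260). The tool is 18 mm below where the collar rested on the pin, it stopped descending while the push rose, and force readings are steady, so I'm handing in.

```bash
python3 - <<'E'
from h import *
print(env.sign_off())
o=env.get_obs();print(o['time_s'],o['tool_pos'],o['force'],o['grip_width'])
E
```

```text
the job is handed in; nothing more can be done
None
the job is handed in; nothing more can be done
```

The collar is keyed over the cross pin, pushed fully home against the spring washer, and still held there by the gripper. I handed the job in at about 13.9 s of the 48 s allowed; no verdict was reported.

**What I did:** I took the grey collar, leaving the orange, pink and purple look-alikes alone, and set it over the spindle onto the pin. Turning it, I felt the keyways begin to catch after about 48°; I stopped at 56° and pushed it home with a 50 N grip.

**Last checks:**
- **Depth:** the tool ended 18 mm below where the collar rested on the pin, which is the 12 mm drop plus the 6 mm washer travel. It stopped descending while the push rose to about 20 N with the collar's weight added, so the washer is at its stop.
- **Position:** the tool is within about 1 mm of the measured spindle axis and within about 0.1° of upright.
- **Not perfect:** a side force of about 7 N towards −x remained. A small sideways correction did not reduce it.
- **Not measured directly:** the washer position and the force between collar and washer are worked out from tool height and wrist force.
- **Bystanders:** I did not re-measure them at the end, but the arm never went near enough to touch them.

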